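Stow the laser meter in the studio's lock box

ROBOT

A 6-joint arm with a two-finger parallel gripper is mounted at the origin on the work surface. World frame = base frame: x ahead of the robot, y to its left, z up, the work surface at z = 0. Lengths are in m, angles in rad, forces in N, time in s.
With the tool pointing down it reaches from about 0.25 to 0.775 m from the base axis. Payload 4 kg.
Tool frame: the origin (TCP) lies at the very end of the fingers, on their centre line; the grasp point (between the pads) lies 19 mm behind it; z points along the fingers, y is the line along which they close (so a half turn about z gives the same grasp; the last joint's range is limited). The gripper opens to 94 mm and grips with 3 to 60 N. Pads are 16 mm wide; open, the fingers measure 119 mm over their backs; the gripper's body (75 mm by 177 mm) begins 78 mm behind the grasp point.
Start: joints at [1.229, 0.087, 1.371, -0, 1.684, -0.103], TCP at [0.13, 0.534, 0.206] pointing down, gripper open.
Joint ranges: [-3.1, 3.1], [-0.76, 2.03], [0.27, 2.55], [-1.08, 4.22], [0.17, 2.65], [-2.57, 2.57]. Speed limits (rad/s): [2.79, 2.79, 3.14, 3.14, 3.14, 3.14].

INTERFACE

Orientations are given as [roll, pitch, yaw] about the fixed x, y, z axes, in that order (R = Rz(yaw) Ry(pitch) Rx(roll)).
In Python, from bench import robot gives the robot as it stands. The module is installed in compiled form; this text tells all that it offers.
- The arm moves only by the tool move_arm, never from a script. Its argument "deltas" is one flat list of numbers, 7 for each row, row after row: the turn, a rotation vector about the tool's x, y, z in rad, then the shift along the tool's x, y, z in cm, then the closure, from -1 (fully open) to 1 (shut). A call has 1 to 8 rows; each row is the pose to reach, as a shift and turn from the pose commanded when the call began, along the tool's axes at that moment; what a row does not reach only later rows make up. A row lasts 1/10 s, in which the tool goes at most 50 mm and 8.59 degrees, less where a joint would pass 70% of its speed; a pose out of reach is approached as far as the arm can. A call with a gripper value outside its range is refused whole. The fingers move at their own pace and stop on an object; the grip force is fixed at half the most. Time passes only in rows, so rows that repeat a pose let the fingers close. It gives the time, the measured TCP pose, the force, the opening and the grip force at its end, in the units of the state.
- robot.get_obs(): the state, without advancing time (a new reading comes with each control period).
- robot.snapshot(name): name is "side" or "top" or "wrist"; returns a dict with "image" (480x640x3 uint8, red, green, blue), "depth" (480x640 float32, m along the optical axis (not along the pixel's ray), 0 where there is no reading), "fov_y" (degrees; the focal length in pixels is half the picture's height over the tangent of half this angle, whatever the lens; pixels are square), "cx", "cy" (the principal point, pixels), "D" ([k1, k2, p1, p2, k3] as OpenCV has them; the pictures are not rectified), "origin" and "orientation" of the camera in the world; the wrist camera has in their place "T_tool_cam" (4x4, takes a point from camera to tool coordinates, whose origin is the TCP and whose axes are the flange's). Camera axes: x right, y up, looking along -z (the intrinsics and any distortion apply to the point x, -y, -z); pixel columns grow to the right and rows downward; lengths in m; the calibration is good to about 2 mm. A picture is of the moment at which its call begins: read the wrist's pose just before it.
- robot.close_job(): hands the job in; it is judged then, once.
The state is a dict: "time": time; "joint_positions": joint angles; "qvel": joint speeds; "joint_torque": joint torques, N m; "tool_pos": TCP position; "ee_rot": TCP orientation; "wrist_force": force on the tool from outside, world axes, zero at the start; "wrist_torque": the same for the moment, N m; "width": finger opening in m; "finger_force": force on a finger pad.
Only numpy, scipy, OpenCV 4.12 (cv2) and the standard library are available. Lean on these libraries where they do the work, as an engineer would, in place of code of your own. Each camera call takes 0.05 s, during which the arm holds its last target. There are 200 camera calls.

TASK

Put the laser distance meter away in the lock box: press the round key on the box's keypad just until it clicks and no further, then pull the recessed paddle handle in the lid and raise the lid until it stands nearly upright. Lay the meter face up and gently on the foam in the free bay, leave the lid standing open, and do not disturb the other things on the desk or in the box.

Things in the scene. Friction and masses are not known exactly. Their poses are not given: they have to be found in the camera images.
- box: Fixed grey steel lock box, 220 (x) by 290 (y) by 85 mm high without its lid, walls 6 mm. Origin: centre of its underside; x points from its front (robot side) to its hinge side, y to its left, z up. Inner floor at z = 5 mm; a latch catch juts 12 mm inwards in each front corner, near the rim. The aluminium lid, 8 mm thick, covers it (top face at z = 93.5 mm when closed) and is latched until the paddle in it is pulled.
- divider (a point): Middle of the top edge of the divider inside the box: 6 mm thick, along the box's x, top 27 mm above the box's underside. It parts the box into a left (+y) and a right (-y) bay, each 208 x 136 mm, centred 71 mm to either side.
- dish (a point): Centre of the mouth, level with the lid's top face, of the open steel dish sunk in the lid near its front edge: 106 (x) by 104 (y) mm, 34 mm deep; it hangs below the lid and turns with it. The lid's front edge is 14 mm in front of the dish.
- pod (a point): Centre of the top of the black keypad pod on the box's right (-y) side: 160 (x) by 66 (y) mm, 58 mm high. It carries the round key and, behind it, six small flat printed patches that do nothing.
- lid (a joint): Lid angle, rad: 0 closed, 1.57 upright, stop at 1.75. The hinge runs along the box's y on the far (+x) top rim; the front edge goes up and back. The hinge is stiff: the lid stays where it is left; raising it takes about 7 N at the paddle's bar (up to 1.1 N m).
- lid_hinge (a point): Middle of the lid's hinge line: 110 mm behind the box's centre, 85.5 mm above the box's underside; its x, y, z axes are those of the lid (parallel to the box's when closed). With the lid closed the lid reaches from here 220 mm towards the front.
- paddle (a joint): Paddle angle relative to the lid, rad: 0 lying in the dish, stop at 0.8. It turns about a line parallel to the lid's hinge, 106 mm in front of it and 2 mm above it (closed), and its bar at the front rises out of the dish. A spring returns it (about 1 N at the bar at first, 3 N at the stop). The latch is free from about 0.5 rad; hold the paddle pulled while the lid begins to rise.
- bar (a point): Middle of the paddle's round steel grip bar, 12 mm thick, 80 mm long along the box's y, 56 mm in front of the paddle's pivot; at rest its centre lies 6 mm below the lid's top face and 28 mm above the dish's floor, 35 mm free in front of it in the dish, an open window 31 (x) by 80 mm behind it: fingers reach down on both sides to pinch it from above. It can turn between the fingers.
- key_top (a point): Centre of the top of the round dome key, 34 mm across, on the front part of the keypad pod, 74 mm above the desk, pressed straight down.
- key (a joint): Click stroke of the key, m: 0 at rest, it snaps down to its stop at 0.0036 (clicked), springs back when let go. Pressed down from its rest height, the force on the key rises to a peak of about 4 N at 1.7 mm, drops to about 2 N at 4.3 mm (the click), then rises by 2.5 N per mm: about 6 N at 6 mm, 12 N at 8.4 mm.
- key_cap (a joint): Squash of the key's rubber cap above its click mechanism, m: 0 at rest, 0.0004 per N of pressing force. A key pressed just past its click stays under 0.003; 0.005 (12 N) is far too hard.
- meter_center (a point): Centre of the laser distance meter: loose grey slab 120 (x) by 46 (y) by 28 mm high with a dark screen and black keys on its upper face, about 0.18 kg, lying face up on the desk at the right. x along its length, z out of its face.
- foam_center (a point): Centre of the upper face of the loose black foam pad, 190 (x) by 122 (y) by 6 mm, in the free bay of the box (left or right); axes as the box's.
- battery: Battery pack, 150 (x) by 80 (y) by 34 mm, in the other bay; origin at the centre of its underside. Leave it.
- stapler: Stapler, 130 x 36 x 51 mm, bystander; origin at the centre of its underside, length along x.
- tin: Open flat steel tin of pencils, 110 x 75 x 30 mm, bystander; origin at the centre of its underside.
- case: Black hard case, 120 x 60 x 36 mm, bystander; origin at the centre of its underside.
- mug: White mug, 76 mm across, 95 mm high, handle towards its own y, bystander behind and to the right of the box; origin at the centre of its underside.
- pencup: Dark steel pen cup, 72 mm across, pens up to 160 mm high, bystander left of the box; origin at the centre of its underside.
- dispenser: Tape dispenser, 130 x 55 x 70 mm, bystander left of the box; origin at the centre of its underside.
Mind the look-alikes: they are no part of the job. Leave any yellow look-alike of the part that bears meter_center alone.

How it is judged:
On the way, in this order (a step that is already met when the one before it is completed fails the run):
1. the round key is pressed past its click (more than 3 mm) (value of joint key above 0.003 m), for 0.02 s.
2. the key is released, and the paddle is pulled until the latch is free while the lid begins to rise (value of joint key below 0.001 m and value of joint paddle above 0.45 rad and value of joint lid above 0.1 rad), for 0.05 s.
3. the lid stands nearly upright (over 1.2 rad) (value of joint lid above 1.2 rad), for 0.2 s.
At the end, for the whole second after the job is handed in: The lid stands open over 1.2 rad; the key is up; the meter lies face up (within 0.15 rad of level) on the foam in the free bay, its centre within 62 mm of the foam's centre and less than 32 mm above the box's underside and at rest (value of joint lid above 1.2 rad and value of joint key below 0.001 m and horizontal distance between meter_center and foam_center below 0.062 m and z of meter_center in the frame of box below 0.032 m and angle between meter_center's own z axis and vertical below 0.15 rad and linear speed of meter below 0.02 m/s); the robot touches nothing.
It fails at once if the key is pressed far harder than its click needs (its cap squashed by over 5 mm, 12 N) (value of joint key_cap above 0.005 m).
It fails at once if the meter is dropped (falls freely faster than 0.8 m/s) (linear speed of meter above 0.8 m/s and contact force between the fingers and meter below 0.1 N).
It fails at once if the battery pack is shifted by more than 30 mm (distance of battery from where it was at the start of the episode above 0.03 m).
It fails at once if a bystander on the desk is shifted by more than 30 mm (distance of any of stapler, tin, case, mug, pencup, dispenser from where it was at the start of the episode above 0.03 m).
It also fails if it takes over 64 s, if anything falls off the work surface, if the arm or the gripper's body presses on something with over 40 N, if the wrist force passes 120 N, or if a joint passes its speed limit or range.

## Working session

There is one attempt and no reset: what is moved stays moved. The work goes in short steps, Python scripts to look and compute and a tool call to move; the robot and the scene stay as the last step left them, time stands still between calls to the robot, and variables do not carry over. Pictures are saved under pics/ and viewed, at most 10 in all, crops included, and the job is handed in when it is done.

Besides the shell and the picture viewer there is one more tool, called after ">>>" as name(argument=value, ...), one argument or row to a line, values as JSON. move_arm: Moves the arm, as the interface text tells. Its arguments: {"type":"object","properties":{"deltas":{"type":"array","items":{"type":"number"}}},"required":["deltas"]}

```bash
mkdir -p pics; cat > h.py <<'E'
import numpy as np, cv2, pickle
from scipy.spatial.transform import Rotation as R
from bench import robot
def snap(n):
    o=robot.get_obs(); s=robot.snapshot(n)
    if n=="wrist":
        T=np.eye(4);T[:3,:3]=R.from_euler('xyz',o["ee_rot"]).as_matrix();T[:3,3]=o["tool_pos"]
        s["T"]=T@np.array(s["T_tool_cam"])
    else:
        T=np.eye(4);q=np.array(s["orientation"]);T[:3,:3]=(R.from_euler('xyz',q).as_matrix() if q.size==3 else q if q.size==9 else R.from_quat(q).as_matrix());T[:3,3]=s["origin"];s["T"]=T
    return s
def K(s):
    f=240/np.tan(np.radians(s["fov_y"])/2);return np.array([[f,0,s["cx"]],[0,f,s["cy"]],[0,0,1.]])
def rays(s,uv):
    p=cv2.undistortPoints(np.array(uv,float).reshape(-1,1,2),K(s),np.array(s["D"],float))[:,0]
    return np.c_[p[:,0],-p[:,1],-np.ones(len(p))]
def onz(s,uv,z):
    d=rays(s,uv)@s["T"][:3,:3].T;o=s["T"][:3,3];return o+d*((z-o[2])/d[:,2])[:,None]
def bydepth(s,uv):
    uv=np.array(uv).reshape(-1,2);i=np.round(uv).astype(int);d=s["depth"][i[:,1],i[:,0]]
    return (rays(s,uv)*d[:,None])@s["T"][:3,:3].T+s["T"][:3,3]
def cloud(s):
    v,u=np.mgrid[0:480,0:640];return bydepth(s,np.c_[u.ravel(),v.ravel()]).reshape(480,640,3)
def save(s,n,crop=None,k=1):
    im=s["image"][...,::-1]
    if crop: a,b,c,d=crop; im=im[b:d,a:c]
    cv2.imwrite("pics/"+n,cv2.resize(im,None,fx=k,fy=k))
E
python3 - <<'E'
from h import *
o=robot.get_obs();print(o)
a=snap("top");b=snap("side")
pickle.dump((a,b),open("s0.pkl","wb"))
for s in(a,b):print(s["fov_y"],s["cx"],s["cy"],s["D"],s["origin"],s["orientation"])
save(a,"top.png");save(b,"side.png")
E
```

```text
{'time': 0.0, 'joint_positions': array([ 1.22888077e+00,  8.79473885e-02,  1.37226137e+00, -2.62862540e-05,
        1.68358420e+00, -1.03100570e-01]), 'qvel': array([-0.00023052, -0.00120495,  0.00040747, -0.00018067, -0.00074368,
       -0.00280749]), 'joint_torque': array([-1.01571608e-03, -3.40180349e+01, -3.02423608e+01,  7.15838489e-02,
        3.31166026e-02, -1.82460717e-04]), 'tool_pos': array([0.12993111, 0.53386473, 0.20430473]), 'ee_rot': array([-3.13940135e+00, -2.00463456e-04,  2.90277452e+00]), 'wrist_force': array([ 0.28838133,  0.28887092, -1.23265009]), 'wrist_torque': array([0.03830592, 0.04024804, 0.03604264]), 'finger_force': 0.0, 'width': 0.09414853788128469}
50.066972256553235 315.6006275031536 238.5950474769485 [0.01399315 0.         0.         0.         0.        ] [0.20675038 0.00966987 1.37844395] [ 0.23318197 -0.00506318 -1.50140863]
52.72006072291308 307.20425033267225 246.21969315182525 [0.02096777 0.         0.         0.         0.        ] [-0.04353498 -0.70040033  0.99755884] [ 0.77072016  0.02016971 -0.644338  ]
```

View pics/top.png

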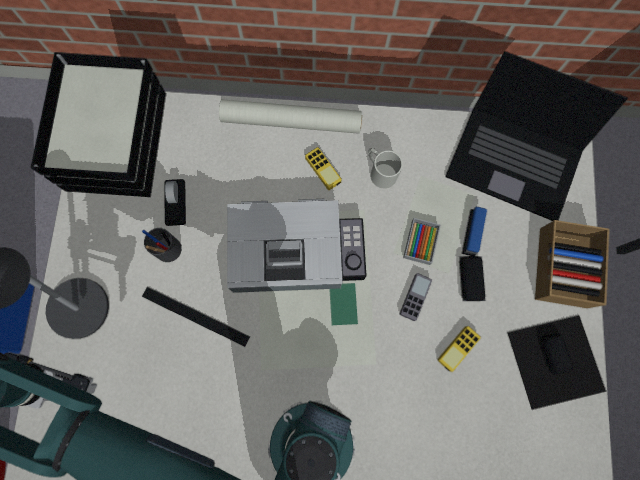

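View pics/side.png

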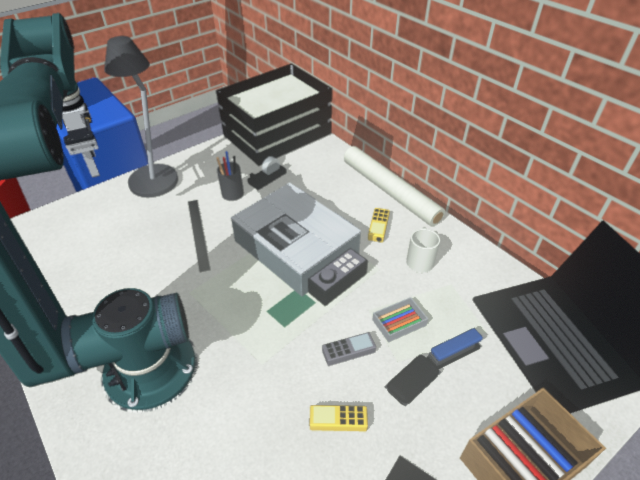

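The top view shows the box lid at (228-340, 202-288), with the dish and bar near (285,258). The pod is at (353,250) with the round key at (353,262); the printed patches behind it at (352,236) could be mistaken for the key. The grey meter is at (416,296); its look-alikes are the yellow units at (323,168) and (460,348), and the tin is at (421,241). I choose the round dome at (353,262) and the grey meter at (416,296).

```bash
python3 - <<'E'
from h import *
a,b=pickle.load(open("s0.pkl","rb"))
P=cloud(a);np.set_printoptions(precision=4,suppress=True)
def p(n,uv,z): print(n,onz(a,[uv],z)[0],bydepth(a,[uv])[0])
p("key",(353,262),.074);p("meter",(416,296),.028);p("desk",(380,330),0)
# lid: points at z ~.0935
Z=P[...,2];m=((Z>.085)&(Z<.105)).astype(np.uint8);m[:, :200]=0;m[:,380:]=0;m[:190]=0;m[310:]=0
m=cv2.morphologyEx(m,cv2.MORPH_OPEN,np.ones((3,3)))
def rect(m,n,z):
    c=max(cv2.findContours(m,cv2.RETR_EXTERNAL,cv2.CHAIN_APPROX_NONE)[0],key=cv2.contourArea)
    w=onz(a,c[:,0].astype(float),z)[:,:2]
    r=cv2.minAreaRect((w*1000).astype(np.float32));print(n,r, cv2.boundingRect(c))
rect(m,"lid",.0935)
m2=((Z>.045)&(Z<.08)).astype(np.uint8);m2[:,:338]=0;m2[:,370:]=0;m2[:210]=0;m2[290:]=0
rect(m2,"pod",.058)
m3=((Z>.015)&(Z<.04)).astype(np.uint8);m3[:,:395]=0;m3[:,440:]=0;m3[:266]=0;m3[325:]=0
rect(m3,"meter",.028)
m4=((Z<.078)&(Z>.02)).astype(np.uint8);m4[:,:255]=0;m4[:,315:]=0;m4[:230]=0;m4[284:]=0
rect(m4,"dish",.0935)
A=a["image"][...,::-1][195:330,220:450];cv2.imwrite("pics/c1.png",cv2.resize(A,None,fx=3.4,fy=3.4,interpolation=2))
E
```

```text
key [ 0.4611 -0.0761  0.074 ] [ 0.4611 -0.0761  0.074 ]
meter [ 0.3909 -0.2493  0.028 ] [ 0.3912 -0.2497  0.0258]
desk [ 0.2979 -0.1618  0.    ] [ 0.2977 -0.1612  0.0042]
lid ((497.51190185546875, 105.97611999511719), (226.5674591064453, 289.181640625), 6.221796989440918) (227, 199, 115, 89)
pod ((502.6883239746094, -72.99403381347656), (162.0046844482422, 63.2135124206543), 6.21702766418457) (339, 218, 27, 61)
meter ((390.0917053222656, -248.26742553710938), (46.84294128417969, 120.9202880859375), 70.30342102050781) (400, 273, 32, 48)
dish ((450.00439453125, 99.79032897949219), (97.20748901367188, 98.89016723632812), 5.676717281341553) (265, 241, 40, 39)
```

View pics/c1.png

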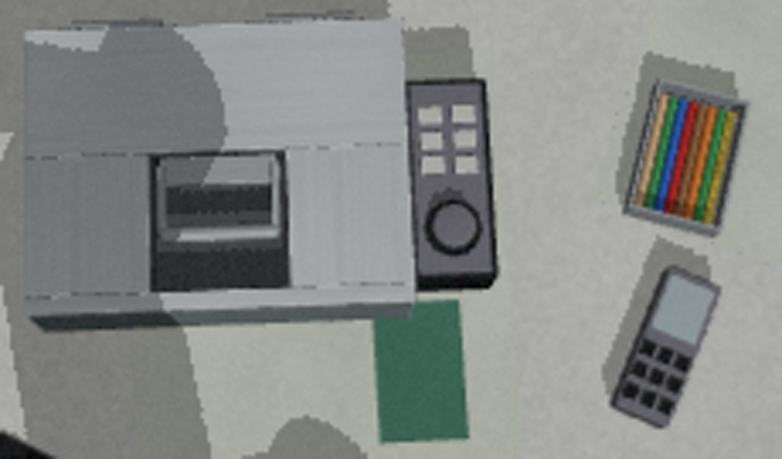

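The crop confirms the choice: the key ring is at (453,227) in crop pixels, the bar is at (220,236), and the grey meter's screen end points away from the robot. I'll press the key first.

```bash
cat >> h.py <<'E'
np.set_printoptions(precision=4,suppress=True)
def d(p,yaw,n=""):
    o=robot.get_obs();C=R.from_euler('xyz',o["ee_rot"])
    rv=(C.inv()*R.from_euler('xyz',[np.pi,0,yaw])).as_rotvec()
    print(n,"rot",rv,"cm",C.inv().apply(np.array(p)-o["tool_pos"])*100)
def st():
    o=robot.get_obs();print(o["time"],o["tool_pos"],o["ee_rot"],o["wrist_force"],o["width"])
BC=np.array([.4955,.106]);BY=.1086
def box(x,y,z): c,s=np.cos(BY),np.sin(BY);return np.array([BC[0]+c*x-s*y,BC[1]+s*x+c*y,z])
E
python3 -c "
from h import *
d([.461,-.0765,.13],1.6794)
print(box(-.052,0,.0875),box(-.043,0,.0935))"
```

```text
rot [-0.0019  0.001   1.2234] cm [-46.6064 -51.4635   7.5346]
[0.4438 0.1004 0.0875] [0.4528 0.1013 0.0935]
```

>>> move_arm(
  deltas=[0,0,1.22,-46.6,-51.5,5,1,0,0,1.22,-46.6,-51.5,5,1,0,0,1.22,-46.6,-51.5,5,1,0,0,1.22,-46.6,-51.5,5,1,0,0,1.22,-46.6,-51.5,5,1,0,0,1.22,-46.6,-51.5,5,1,0,0,1.22,-46.6,-51.5,5,1,0,0,1.22,-46.6,-51.5,5,1],
)

```text
time: 0.9
tool_pos: [0.3204, 0.1818, 0.1764]
ee_rot: [3.141, -0.0, 1.697]
wrist_force: [1.4, -0.2, 0.1]
width: 0.0336
finger_force: 0.0
```

```bash
python3 -c "
from h import *
st();d([.461,-.0765,.13],1.6794)"
```

```text
0.9 [0.3204 0.1818 0.1764] [ 3.1413 -0.0002  1.6972] [ 1.3719 -0.2369  0.0835] 0.033551525707478595
 rot [ 0.0003 -0.0002  0.0178] cm [-27.3997  10.6906   4.6329]
```

>>> move_arm(
  deltas=[0,0,0,-26,10.1,2,1,0,0,0,-26,10.1,2,1,0,0,0,-26,10.1,2,1,0,0,0,-26,10.1,2,1,0,0,0,-26,10.1,2,1,0,0,0,-26,10.1,2,1,0,0,0,-26,10.1,2,1,0,0,0,-26,10.1,2,1],
)

```text
time: 1.7
tool_pos: [0.4541, -0.0608, 0.156]
ee_rot: [-3.14, -0.001, 1.701]
wrist_force: [-0.2, 0.2, -0.2]
width: 0.0002
finger_force: 0.0
```

```bash
python3 - <<'E'
from h import *
st();s=snap("wrist");pickle.dump(s,open("w1.pkl","wb"));save(s,"w1.png")
d([.461,-.0765,.09],1.6794)
print(s["T_tool_cam"])
E
```

```text
1.7 [ 0.4541 -0.0608  0.156 ] [-3.1398 -0.0015  1.7014] [-0.2277  0.2365 -0.2157] 0.0002445782415930412
 rot [-0.0011 -0.0011  0.0235] cm [-1.7167  0.4872  6.6306]
[[ 0.0005  0.9723  0.2336  0.0665]
 [ 1.     -0.0006  0.0004  0.0015]
 [ 0.0006  0.2336 -0.9723 -0.179 ]
 [ 0.      0.      0.      1.    ]]
```

View pics/w1.png

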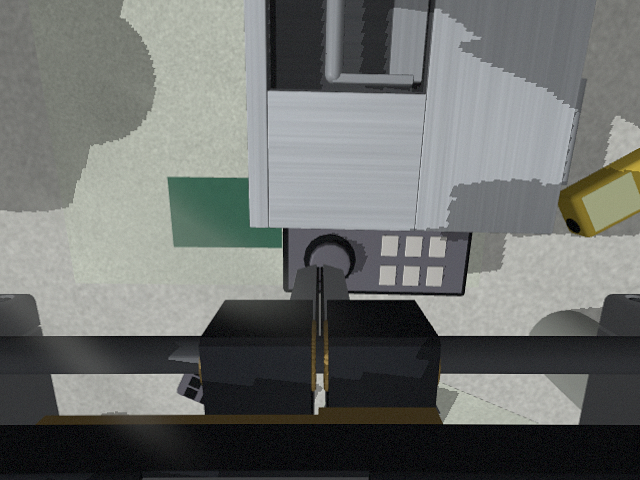

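The key's ring is at about (330,257), the lid's right front corner at (249,228), and the bar's right end at (336,78). I'll locate them.

```bash
python3 - <<'E'
from h import *
s=pickle.load(open("w1.pkl","rb"))
print("key",onz(s,[(330,257),(330,231)],.07),bydepth(s,[(330,240)]))
print("corner",onz(s,[(249,228)],.0935),box(-.11,-.145,.0935))
print("edge",onz(s,[(249,100)],.0935),"bar", onz(s,[(335,20),(335,60),(335,78)],.0875), bydepth(s,[(335,60)]))
print("dish front/back edge at right",onz(s,[(268,90),(427,95)],.0935),box(-.096,-.052,0),box(.01,-.052,0))
E
```

```text
key [[ 0.4655 -0.0722  0.07  ]
 [ 0.4625 -0.0508  0.07  ]] [[ 0.464  -0.0601  0.0618]]
corner [[ 0.4026 -0.0514  0.0935]] [ 0.4019 -0.0501  0.0935]
edge [[0.3955 0.0353 0.0935]] bar [[0.4454 0.0916 0.0875]
 [0.4487 0.0683 0.0875]
 [0.4503 0.0574 0.0875]] [[0.4487 0.0667 0.0938]]
dish front/back edge at right [[0.4074 0.0431 0.0935]
 [0.512  0.0537 0.0935]] [0.4057 0.0439 0.    ] [0.5111 0.0554 0.    ]
```

>>> move_arm(
  deltas=[0,0,-0.022,-1.5,0.75,3.5,1,0,0,-0.022,-1.5,0.75,7.2,1,0,0,-0.022,-1.5,0.75,7.2,1,0,0,-0.022,-1.5,0.75,7.2,1,0,0,-0.022,-1.5,0.75,7.2,1],
)

```text
time: 2.25
tool_pos: [0.4652, -0.0742, 0.0872]
ee_rot: [3.138, 0.001, 1.726]
wrist_force: [0.5, -0.9, 0.4]
width: 0.0003
finger_force: 0.0
```

>>> move_arm(
  deltas=[0,0,0,0,0,0.4,1,0,0,0,0,0,0.4,1,0,0,0,0,0,0.4,1],
)

```text
time: 2.55
tool_pos: [0.4644, -0.0747, 0.0815]
ee_rot: [3.14, 0.0, 1.725]
wrist_force: [0.1, -0.0, 0.2]
width: 0.0007
finger_force: 0.0
```

>>> move_arm(
  deltas=[0,0,0,0,0,0.3,1,0,0,0,0,0,0.5,1,0,0,0,0,0,0.5,1,0,0,0,0,0,0.5,1],
)

```text
time: 2.95
tool_pos: [0.4638, -0.0747, 0.0755]
ee_rot: [-3.141, -0.0, 1.725]
wrist_force: [-0.2, -0.1, 0.1]
width: 0.0006
finger_force: 0.0
```

>>> move_arm(
  deltas=[0,0,0,0,0,0.15,1,0,0,0,0,0,0.15,1,0,0,0,0,0,0.15,1],
)

```text
time: 3.25
tool_pos: [0.464, -0.0747, 0.0742]
ee_rot: [3.142, -0.0, 1.725]
wrist_force: [-0.2, 0.6, -1.1]
width: 0.0005
finger_force: 0.0
```

>>> move_arm(
  deltas=[0,0,0,0,0,0.15,1,0,0,0,0,0,0.15,1,0,0,0,0,0,0.15,1],
)

```text
time: 3.55
tool_pos: [0.4641, -0.0747, 0.0731]
ee_rot: [3.141, 0.0, 1.725]
wrist_force: [-1.3, 0.5, 2.6]
width: 0.0006
finger_force: 1.3
```

>>> move_arm(
  deltas=[0,0,0,0,0,0.1,1,0,0,0,0,0,0.1,1,0,0,0,0,0,0.1,1],
)

```text
time: 3.85
tool_pos: [0.4641, -0.0747, 0.0719]
ee_rot: [3.141, 0.0, 1.725]
wrist_force: [-0.4, 0.9, 3.6]
width: 0.0008
finger_force: 1.7
```

>>> move_arm(
  deltas=[0,0,0,0,0,0.15,1,0,0,0,0,0,0.15,1,0,0,0,0,0,0.15,1],
)

```text
time: 4.15
tool_pos: [0.4641, -0.0747, 0.07]
ee_rot: [3.141, -0.0, 1.725]
wrist_force: [0.2, 0.6, 1.4]
width: 0.0006
finger_force: 1.0
```

>>> move_arm(
  deltas=[0,0,0,0,0,0.1,1,0,0,0,0,0,0.1,1,0,0,0,0,0,0.1,1],
)

```text
time: 4.45
tool_pos: [0.4641, -0.0747, 0.0694]
ee_rot: [3.141, 0.0, 1.725]
wrist_force: [-1.0, 0.0, 2.4]
width: 0.0004
finger_force: 1.5
```

>>> move_arm(
  deltas=[0,0,0,0,0,0.1,1,0,0,0,0,0,0.1,1,0,0,0,0,0,0.1,1],
)

```text
time: 4.75
tool_pos: [0.4641, -0.0747, 0.0686]
ee_rot: [3.141, 0.0, 1.725]
wrist_force: [-1.0, 0.4, 5.4]
width: 0.0005
finger_force: 2.4
```

```bash
python3 -c "
from h import *
st();b=box(-.052,0,.0);p=b+[0,0,.14]
d([.464,-.0747,.14],1.6794);d(p,1.6794)"
```

```text
4.75 [ 0.4641 -0.0747  0.0686] [3.1412 0.0001 1.7248] [-0.9681  0.3993  5.4138] 0.00047440310880245606
 rot [0.0004 0.0001 0.0454] cm [ 0.0008 -0.008  -7.1368]
 rot [0.0004 0.0001 0.0454] cm [17.6098  0.6824 -7.1382]
```

>>> move_arm(
  deltas=[0,0,0.045,0,0,-4,0.24,0,0,0.045,4,0,-7,0.24,0,0,0.045,9,0.4,-7,0.24,0,0,0.045,14,0.8,-7,0.24,0,0,0.045,17.6,0.8,-7,0.24,0,0,0.045,17.6,0.8,-7,0.24,0,0,0.045,17.6,0.8,-7,0.24,0,0,0.045,17.6,0.8,-7,0.24],
)

```text
time: 5.55
tool_pos: [0.4448, 0.0996, 0.1376]
ee_rot: [-3.141, 0.001, 1.679]
wrist_force: [0.3, -0.1, -0.5]
width: 0.0354
finger_force: 0.0
```

```bash
python3 - <<'E'
from h import *
st();s=snap("wrist");pickle.dump(s,open("w2.pkl","wb"));save(s,"w2.png")
d([.445,.1004,.072],1.6794)
E
```

```text
5.55 [0.4448 0.0996 0.1376] [-3.1405  0.0005  1.6789] [ 0.2571 -0.1205 -0.4866] 0.03542057921258681
 rot [-0.0009  0.0004 -0.0013] cm [0.1114 0.028  6.5753]
```

View pics/w2.png

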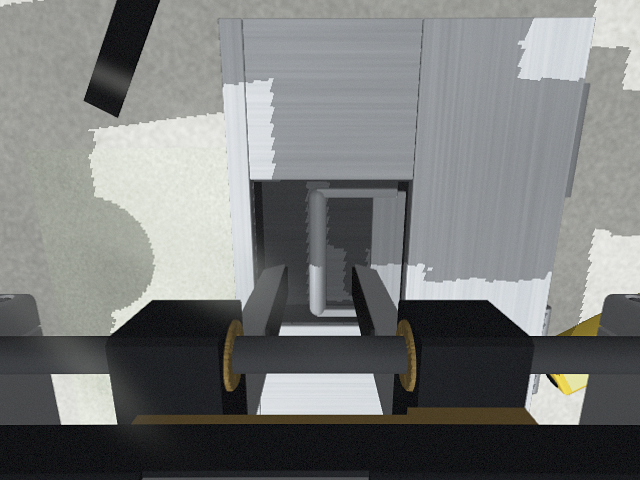

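The bar runs at column 318, between the fingertips at columns 288 and 355. It's centred, so I'll descend and pinch.

>>> move_arm(
  deltas=[0,0,0,0.1,0,3,0.24,0,0,0,0.1,0,5.5,0.24,0,0,0,0.1,0,6.4,0.24,0,0,0,0.1,0,6.4,0.24,0,0,0,0.1,0,6.4,0.24,0,0,0,0.1,0,6.4,1,0,0,0,0.1,0,6.4,1,0,0,0,0.1,0,6.4,1],
)

```text
time: 6.4
tool_pos: [0.4448, 0.1015, 0.0751]
ee_rot: [3.141, -0.0, 1.68]
wrist_force: [-7.6, -0.9, 1.5]
width: 0.0149
finger_force: 3.6
```

```bash
python3 - <<'E'
from h import *
st()
H=np.array([.110,.0855])
def bar(t,p):
    x,z=-.106-.056*np.cos(p),.002+.056*np.sin(p)
    return np.array([x*np.cos(t)+z*np.sin(t),-x*np.sin(t)+z*np.cos(t)])
b0=bar(0,0)
for t,p in [(0,.2),(0,.4),(0,.6),(0,.75)]+[(t,.77) for t in np.arange(.1,1.46,.1)]: print(round(t,2),p,((bar(t,p)-b0)*100).round(2))
E
```

```text
6.4 [0.4448 0.1015 0.0751] [ 3.1414 -0.      1.6798] [-7.5811 -0.9495  1.499 ] 0.014939038552391334
0 0.2 [0.11 1.11]
0 0.4 [0.44 2.18]
0 0.6 [0.98 3.16]
0 0.75 [1.5  3.82]
0.1 0.77 [2.06 5.34]
0.2 0.77 [2.69 6.72]
0.3 0.77 [3.44 8.04]
0.4 0.77 [4.33 9.27]
0.5 0.77 [ 5.33 10.41]
0.6 0.77 [ 6.45 11.44]
0.7 0.77 [ 7.66 12.35]
0.8 0.77 [ 8.95 13.14]
0.9 0.77 [10.32 13.8 ]
1.0 0.77 [11.75 14.32]
1.1 0.77 [13.22 14.69]
1.2 0.77 [14.72 14.91]
1.3 0.77 [16.24 14.98]
1.4 0.77 [17.75 14.9 ]
```

>>> move_arm(
  deltas=[0,0,0,0,-0.15,0,1,0,0,0,0,-0.15,0,1,0,0,0,0,-0.15,0,1,0,0,0,0,-0.15,0,1],
)

```text
time: 6.8
tool_pos: [0.443, 0.1013, 0.0746]
ee_rot: [-3.141, 0.0, 1.68]
wrist_force: [-3.4, -0.4, 4.7]
width: 0.0108
finger_force: 30.0
```

>>> move_arm(
  deltas=[0,0,0,0,0.1,-1.1,1,0,0,0,0,0.4,-2.2,1,0,0,0,0,1.0,-3.2,1,0,0,0,0,1.5,-3.8,1,0,0,0,0,1.8,-4.6,1,0,0,0,0,2.1,-5.3,1,0,0,0,0,2.4,-6.0,1,0,0,0,0,2.7,-6.7,1],
)

```text
time: 7.6
tool_pos: [0.4668, 0.1039, 0.1395]
ee_rot: [-3.132, 0.0, 1.68]
wrist_force: [-8.0, -1.0, -7.9]
width: 0.0112
finger_force: 30.0
```

```bash
python3 - <<'E'
from h import *
st();s=snap("wrist");pickle.dump(s,open("w3.pkl","wb"));save(s,"w3.png")
E
```

```text
7.6 [0.4668 0.1039 0.1395] [-3.1315  0.      1.6799] [-7.9651 -1.0083 -7.8971] 0.01122430671342317
```

View pics/w3.png

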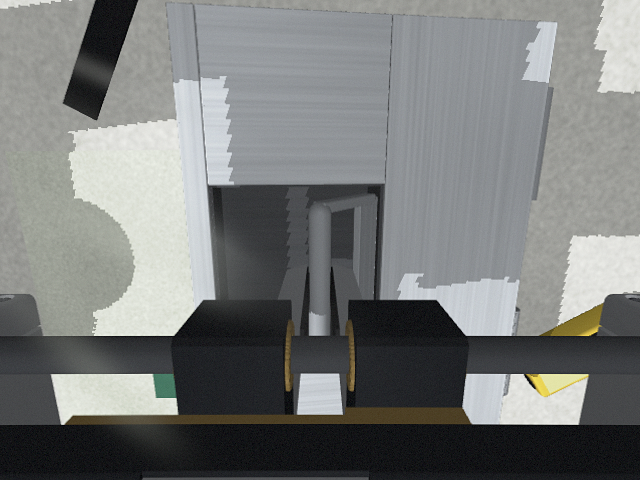

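The lid is tilting and the paddle is out; the bar is still pinched at (319,260). I'll continue along the arc.

>>> move_arm(
  deltas=[0,0,0,0,0.4,-0.7,1,0,0,0,0,0.75,-1.3,1,0,0,0,0,1.2,-2.0,1,0,0,0,0,1.65,-2.55,1,0,0,0,0,2.1,-3.1,1,0,0,0,0,2.65,-3.7,1,0,0,0,0,3.2,-4.2,1,0,0,0,0,3.75,-4.7,1],
)

```text
time: 8.45
tool_pos: [0.5006, 0.1076, 0.1893]
ee_rot: [-3.124, 0.0, 1.68]
wrist_force: [-20.9, -2.6, 8.3]
width: 0.011
finger_force: 30.0
```

```bash
python3 - <<'E'
from h import *
st();s=snap("side");P=cloud(s)
# lid plane: sample top-face points, in box frame
q=P.reshape(-1,3);c,sn=np.cos(BY),np.sin(BY)
x=(q[:,0]-BC[0])*c+(q[:,1]-BC[1])*sn;y=-(q[:,0]-BC[0])*sn+(q[:,1]-BC[1])*c
for lo in(-.14,-.12,-.1,-.08):
    m=(y>lo)&(y<lo+.02)&(q[:,2]>.1)&(q[:,2]<.33)&(x<.12)&(x>-.15)
    if m.sum()>30: print(lo,m.sum(),np.degrees(np.arctan(-np.polyfit(x[m],q[m,2],1)[0])),x[m].min(),q[m,2].max())
E
```

```text
8.45 [0.5006 0.1076 0.1893] [-3.1245  0.0005  1.68  ] [-20.9197  -2.636    8.2675] 0.010951695661235362
-0.14 286 26.66322775675323 -0.08328076090589875 0.20041697667083413
-0.12 241 29.3321304752467 -0.08387787313379975 0.20181737888824813
-0.1 229 29.383995014611333 -0.0821377183818276 0.20213754949361784
-0.08 224 29.300016006956824 -0.08317224549219562 0.20140088850998594
```

>>> move_arm(
  deltas=[0,0,0,0,-0.2,-0.2,1,0,0,0,0,0.2,-0.7,1,0,0,0,0,0.9,-1.2,1,0,0,0,0,1.55,-1.65,1,0,0,0,0,2.2,-2.05,1,0,0,0,0,2.9,-2.4,1,0,0,0,0,3.6,-2.75,1],
)

```text
time: 9.2
tool_pos: [0.5401, 0.1118, 0.2188]
ee_rot: [-3.135, 0.0, 1.68]
wrist_force: [-12.9, -2.1, 6.9]
width: 0.0106
finger_force: 30.0
```

>>> move_arm(
  deltas=[0,0,0,0,0.5,-0.5,1,0,0,0,0,1.25,-0.8,1,0,0,0,0,2.0,-1.0,1,0,0,0,0,2.75,-1.15,1,0,0,0,0,3.5,-1.3,1,0,0,0,0,4.25,-1.35,1,0,0,0,0,5.0,-1.4,1,0,0,0,0,5.0,-1.4,1],
)

```text
time: 10.0
tool_pos: [0.5941, 0.1176, 0.2349]
ee_rot: [3.136, 0.0, 1.68]
wrist_force: [-5.4, -0.8, 7.7]
width: 0.0109
finger_force: 30.0
```

```bash
cat >> h.py <<'E'
def bf(q):
    c,sn=np.cos(BY),np.sin(BY);x=q[...,0]-BC[0];y=q[...,1]-BC[1]
    return np.stack([x*c+y*sn,-x*sn+y*c,q[...,2]],-1)
E
python3 - <<'E'
from h import *
st();s=snap("side");q=bf(cloud(s)).reshape(-1,3);x,y,z=q.T
save(s,"s2.png",(180,60,480,330),2)
for lo in(-.14,-.12,-.1,-.08):
    m=(y>lo)&(y<lo+.02)&(z>.11)&(z<.33)&(x<.15)&(x>-.1)
    if m.sum()>30: print(lo,m.sum(),np.percentile(x[m],[5,50,95]),z[m].max(),np.polyfit(z[m],x[m],1))
E
```

```text
10.0 [0.5941 0.1176 0.2349] [3.1361 0.0002 1.6796] [-5.3949 -0.7623  7.6747] 0.010872249804846931
-0.14 267 [0.0272 0.0501 0.092 ] 0.2952994890480696 [-0.3976  0.1437]
-0.12 179 [0.0335 0.0635 0.0964] 0.29553466587767363 [-0.3647  0.1394]
-0.1 180 [0.0351 0.0583 0.0952] 0.29453081799126835 [-0.3556  0.1381]
-0.08 197 [0.0345 0.0598 0.0956] 0.29645972834026835 [-0.3602  0.1389]
```

View pics/s2.png

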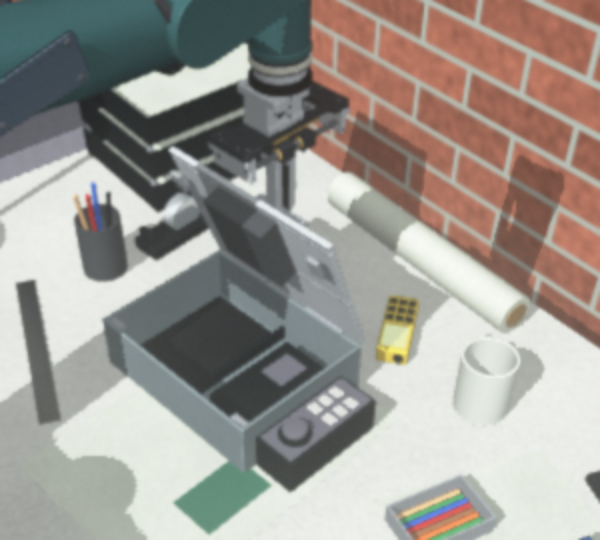

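The side view shows the lid at about 70°, with the gripper body above its edge. The battery with its grey label is in the right bay and flat foam in the left bay. I'll raise the lid a little further.

>>> move_arm(
  deltas=[0,0,0,0,0.8,0,1,0,0,0,0,1.6,0,1,0,0,0,0,2.3,0,1,0,0,0,0,3.0,0.1,1,0,0,0,0,3.0,0.1,1,0,0,0,0,3.0,0.1,1],
)

```text
time: 10.65
tool_pos: [0.6244, 0.1209, 0.2328]
ee_rot: [3.135, 0.0, 1.68]
wrist_force: [-2.2, -1.0, 6.0]
width: 0.0109
finger_force: 30.0
```

```bash
cat >> h.py <<'E'
def lid():
    st();s=snap("side");q=bf(cloud(s)).reshape(-1,3);x,y,z=q.T
    for lo in(-.12,-.1,-.08):
        m=(y>lo)&(y<lo+.02)&(z>.11)&(z<.33)&(x<.17)&(x>-.05)
        if m.sum()>30: print("lid",m.sum(),z[m].max(),np.pi/2+np.arctan(np.polyfit(z[m],x[m],1)[0]))
    return s
E
python3 - <<'E'
from h import *
lid()
E
```

```text
10.65 [0.6244 0.1209 0.2328] [3.135  0.0002 1.6796] [-2.1607 -1.0491  6.026 ] 0.010927727209486012
lid 257 0.3043289298593511 1.423561128880593
lid 302 0.30495635929234544 1.4287605101189058
lid 286 0.3043165239886476 1.4286448631727726
```

>>> move_arm(
  deltas=[0,0,0,0,0,0,0.5,0,0,0,0,0,0,0.5,0,0,0,0,0,0,0.5,0,0,0,0,0.3,-2,0.5,0,0,0,0,0.3,-5,0.5,0,0,0,0,0.3,-9,0.5,0,0,0,0,0.3,-13,0.5,0,0,0,0,0.3,-13,0.5],
)

```text
time: 11.5
tool_pos: [0.6276, 0.1216, 0.3661]
ee_rot: [3.127, -0.0, 1.68]
wrist_force: [-0.1, -0.0, 1.8]
width: 0.0234
finger_force: 0.0
```

```bash
python3 - <<'E'
from h import *
s=lid()
a,_=pickle.load(open("s0.pkl","rb"))
d([.3901,-.2483,.18],2.798);d([.3901,-.2483,.18],-.344)
E
```

```text
11.5 [0.6276 0.1216 0.3661] [ 3.1274 -0.0002  1.6799] [-0.1279 -0.0035  1.8168] 0.02344260790338218
lid 260 0.30527776116902383 1.4202614567480853
lid 302 0.3043023705942014 1.42692471593976
lid 290 0.3052383320360894 1.4276540287436255
 rot [ 0.0084  0.005  -1.118 ] cm [-34.1832 -27.7708  18.0136]
 rot [ 0.0056 -0.0095  2.024 ] cm [-34.1832 -27.7708  18.0136]
```

>>> move_arm(
  deltas=[0.008,0,-1.12,-34.2,-27.8,0,0,0.008,0,-1.12,-34.2,-27.8,0,-0.5,0.008,0,-1.12,-34.2,-27.8,0,-0.5,0.008,0,-1.12,-34.2,-27.8,2,-0.8,0.008,0,-1.12,-34.2,-27.8,6,-0.8,0.008,0,-1.12,-34.2,-27.8,10,-0.8,0.008,0,-1.12,-34.2,-27.8,14,-0.8,0.008,0,-1.12,-34.2,-27.8,18,-0.8],
)

```text
time: 12.35
tool_pos: [0.4325, -0.1789, 0.2638]
ee_rot: [-3.135, -0.002, 2.805]
wrist_force: [0.5, -0.3, 0.1]
width: 0.0828
finger_force: 0.0
```

```bash
python3 - <<'E'
from h import *
st();d([.3901,-.2483,.18],2.798)
E
```

```text
12.35 [ 0.4325 -0.1789  0.2638] [-3.1348 -0.002   2.8046] [ 0.514  -0.309   0.1202] 0.08284336015549772
 rot [-0.0068 -0.002   0.0066] cm [ 1.6892 -7.8902  8.4405]
```

>>> move_arm(
  deltas=[0,0,0,1.5,-6.5,6,-0.8,0,0,0,1.5,-6.5,6,-0.8,0,0,0,1.5,-6.5,6,-0.8,0,0,0,1.5,-6.5,6,-0.8,0,0,0,1.5,-6.5,6,-0.8],
)

```text
time: 12.85
tool_pos: [0.3979, -0.2334, 0.2064]
ee_rot: [-3.135, -0.002, 2.801]
wrist_force: [-0.8, -0.7, 0.2]
width: 0.0845
finger_force: 0.0
```

```bash
python3 - <<'E'
from h import *
st();s=snap("wrist");pickle.dump(s,open("w4.pkl","wb"));save(s,"w4.png")
d([.3901,-.2483,.006],2.798)
P=cloud(s);m=((P[...,2]>.018)&(P[...,2]<.04)).astype(np.uint8);m=cv2.morphologyEx(m,cv2.MORPH_OPEN,np.ones((3,3)))
for c in cv2.findContours(m,0,cv2.CHAIN_APPROX_NONE)[0]:
    if cv2.contourArea(c)>2000: print(cv2.boundingRect(c),cv2.minAreaRect((onz(s,c[:,0].astype(float),.028)[:,:2]*1000).astype(np.float32)))
E
```

```text
12.85 [ 0.3979 -0.2334  0.2064] [-3.1354 -0.0024  2.8008] [-0.7745 -0.7263  0.2019] 0.08453052217211808
 rot [-0.0066 -0.0016  0.0034] cm [ 0.2332 -1.5379 20.1047]
(282, 163, 44, 111) ((391.5016784667969, -250.56080627441406), (45.38097381591797, 118.93515014648438), 69.90343475341797)
(536, 154, 104, 150) ((508.7440490722656, 37.960689544677734), (159.91671752929688, 83.83738708496094), 6.042673587799072)
(122, 76, 72, 128) ((266.73486328125, -363.13861083984375), (48.867618560791016, 119.5832748413086), 51.253562927246094)
```

View pics/w4.png

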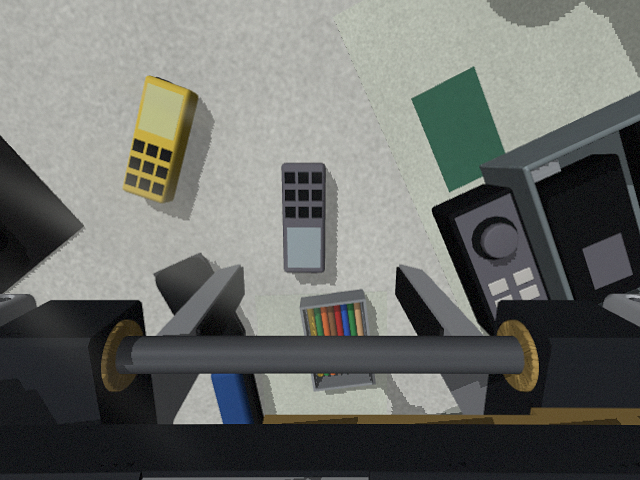

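The grey meter is centred at (304,217), between fingers at columns 240 and 400. The battery is in the right bay, so the left bay is free.

>>> move_arm(
  deltas=[-0.006,0,0.003,0.1,-1.7,4,-0.6,-0.006,0,0.003,0.1,-1.7,9,-0.6,-0.006,0,0.003,0.1,-1.7,14,-0.6,-0.006,0,0.003,0.1,-1.7,17.5,-0.6,-0.006,0,0.003,0.1,-1.7,17.5,-0.6,-0.006,0,0.003,0.1,-1.7,17.5,-0.6],
)

```text
time: 13.5
tool_pos: [0.3906, -0.2503, 0.0323]
ee_rot: [-3.141, -0.003, 2.798]
wrist_force: [0.5, -1.1, 0.1]
width: 0.0751
finger_force: 0.0
```

```bash
python3 -c "
from h import *
st();d([.391,-.2497,.006],2.798)"
```

```text
13.5 [ 0.3906 -0.2503  0.0323] [-3.1408 -0.0025  2.7983] [ 0.4975 -1.0888  0.0574] 0.07509745639118673
 rot [-0.0008 -0.0025  0.0003] cm [-0.0225  0.0753  2.6262]
```

>>> move_arm(
  deltas=[0,0,0,0,0.05,1.5,-0.5,0,0,0,0,0.05,2.5,-0.5,0,0,0,0,0.05,2.5,-0.5,0,0,0,0,0.05,2.5,0.4,0,0,0,0,0.05,2.5,1,0,0,0,0,0.05,2.5,1,0,0,0,0,0.05,2.5,1],
)

```text
time: 14.2
tool_pos: [0.3898, -0.2501, 0.0066]
ee_rot: [-3.141, -0.003, 2.797]
wrist_force: [-0.3, 0.6, 1.6]
width: 0.0461
finger_force: 30.0
```

>>> move_arm(
  deltas=[0,0,0,0,0,0,1,0,0,0,0,0,0,1,0,0,0,0,0,-1,1,0,0,0,0,0,-4,1,0,0,0,0,0,-8,1,0,0,0,0,0,-12,1,0,0,0,0,0,-16,1,0,0,0,0,0,-16,1],
)

```text
time: 15.0
tool_pos: [0.3926, -0.2522, 0.1728]
ee_rot: [-3.137, 0.008, 2.797]
wrist_force: [0.8, -0.1, -2.2]
width: 0.0456
finger_force: 30.0
```

```bash
python3 -c "
from h import *
st();d(box(-.012,.071,.17),BY+np.pi);print(box(-.012,.071,.17))"
```

```text
15.0 [ 0.3926 -0.2522  0.1728] [-3.1369  0.0077  2.7968] [ 0.8296 -0.1118 -2.2173] 0.04556772525637689
 rot [-0.0063  0.0065 -0.4534] cm [ 6.6176 43.0462  0.0251]
[0.4759 0.1753 0.17  ]
```

>>> move_arm(
  deltas=[0,0,-0.453,6.6,43,0,1,0,0,-0.453,6.6,43,0,1,0,0,-0.453,6.6,43,0,1,0,0,-0.453,6.6,43,0,1,0,0,-0.453,6.6,43,0,1,0,0,-0.453,6.6,43,0,1,0,0,-0.453,6.6,43,0,1,0,0,-0.453,6.6,43,0,1],
)

```text
time: 15.8
tool_pos: [0.4656, 0.1445, 0.1647]
ee_rot: [3.141, -0.006, -3.033]
wrist_force: [1.8, -0.2, -1.0]
width: 0.0456
finger_force: 30.0
```

```bash
python3 -c "
from h import *
st();d(box(-.012,.071,.17),BY+np.pi)"
```

```text
15.8 [0.4656 0.1445 0.1647] [ 3.1407 -0.006  -3.0332] [ 1.8295 -0.2391 -1.0311] 0.045631205615428196
 rot [ 0.0009 -0.006  -0.0002] cm [-1.351   2.9478 -0.5402]
```

>>> move_arm(
  deltas=[0,0,0,-0.8,2.2,0,1,0,0,0,-0.8,2.2,2,1,0,0,0,-0.8,2.2,4,1,0,0,0,-0.8,2.2,4,1,0,0,0,-0.8,2.2,4,1,0,0,0,-0.8,2.2,4,1],
)

```text
time: 16.4
tool_pos: [0.4724, 0.1652, 0.1268]
ee_rot: [3.14, -0.003, -3.034]
wrist_force: [0.6, -0.5, -1.1]
width: 0.0456
finger_force: 30.0
```

```bash
python3 - <<'E'
from h import *
st();d(box(-.012,.071,.02),BY+np.pi)
s=snap("top");q=bf(cloud(s));x,y,z=q.reshape(-1,3).T
m=(x>-.1)&(x<-.06)&(y>.02)&(y<.12);print(np.percentile(z[m],[10,50,90]))
s=snap("wrist");q=bf(cloud(s)).reshape(-1,3);x,y,z=q.T
for a,b in((.08,.12),(-.14,-.09),(.02,.06)):
  m=(abs(x)<.09)&(y>a)&(y<b)&(z<.05);print(m.sum(),np.percentile(z[m],[10,50,90]) if m.sum() else 0)
save(s,"w5.png")
E
```

```text
16.4 [0.4724 0.1652 0.1268] [ 3.14   -0.0026 -3.0339] [ 0.6286 -0.501  -1.0954] 0.04560435656128206
 rot [ 0.0016 -0.0026 -0.0009] cm [-0.4815  0.9445 10.6827]
[0.0101 0.4591 0.5219]
3154 [0.0099 0.0108 0.0116]
10572 [0.0048 0.0367 0.0427]
1201 [0.0099 0.0108 0.0117]
```

View pics/w5.png

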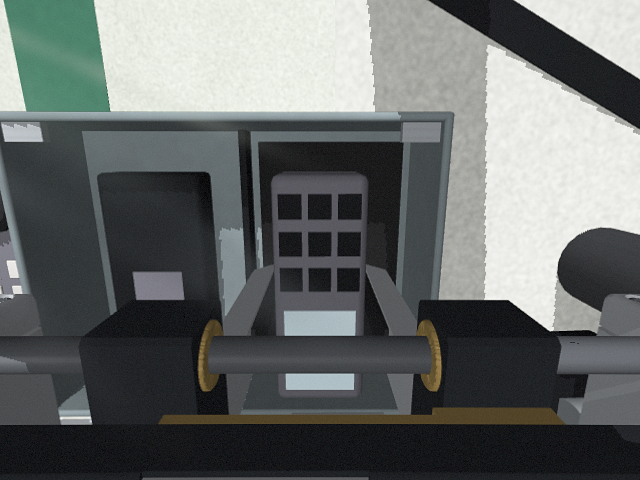

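The meter hangs level over the left bay at (320,280), foam visible around it and the battery to its left. I'll lower it.

>>> move_arm(
  deltas=[0,0,0,-0.4,0.9,1,1,0,0,0,-0.4,0.9,3.5,1,0,0,0,-0.4,0.9,6,1,0,0,0,-0.4,0.9,8,1,0,0,0,-0.4,0.9,9.5,1,0,0,0,-0.4,0.9,9.5,1,0,0,0,-0.4,0.9,9.5,1,0,0,0,-0.4,0.9,9.5,1],
)

```text
time: 17.3
tool_pos: [0.4756, 0.1753, 0.0322]
ee_rot: [3.14, -0.001, -3.033]
wrist_force: [0.2, 0.5, -2.0]
width: 0.0458
finger_force: 30.0
```

>>> move_arm(
  deltas=[0,0,0,0,0,0.3,1,0,0,0,0,0,0.6,1,0,0,0,0,0,0.8,1,0,0,0,0,0,0.8,1,0,0,0,0,0,0.8,1],
)

```text
time: 17.8
tool_pos: [0.4745, 0.1748, 0.0229]
ee_rot: [3.14, -0.004, -3.033]
wrist_force: [-0.4, 0.3, -3.0]
width: 0.0458
finger_force: 30.0
```

>>> move_arm(
  deltas=[0,0,0,0,0,0.2,1,0,0,0,0,0,0.3,1,0,0,0,0,0,0.3,1,0,0,0,0,0,0.3,1],
)

```text
time: 18.2
tool_pos: [0.4745, 0.1749, 0.02]
ee_rot: [3.14, -0.004, -3.033]
wrist_force: [0.2, -0.9, -1.0]
width: 0.0456
finger_force: 30.0
```

>>> move_arm(
  deltas=[0,0,0,0,0,0.15,1,0,0,0,0,0,0.15,1,0,0,0,0,0,0.15,1],
)

```text
time: 18.5
tool_pos: [0.4745, 0.1749, 0.0185]
ee_rot: [3.14, -0.004, -3.033]
wrist_force: [0.0, -0.3, -2.4]
width: 0.0459
finger_force: 30.0
```

>>> move_arm(
  deltas=[0,0,0,0,0,0.15,1,0,0,0,0,0,0.15,1,0,0,0,0,0,0.15,1],
)

```text
time: 18.8
tool_pos: [0.4748, 0.1749, 0.0176]
ee_rot: [3.14, -0.003, -3.033]
wrist_force: [-2.0, 0.6, 3.3]
width: 0.046
finger_force: 30.0
```

Contact: the force has flipped to +3 N. I'll release, opening partway, then rise and move clear.

>>> move_arm(
  deltas=[0,0,0,0,0,0,-0.3,0,0,0,0,0,0,-0.3,0,0,0,0,0,0,-0.3,0,0,0,0,0,0,-0.3,0,0,0,0,0,-2,-0.3,0,0,0,0,0,-5,-0.3,0,0,0,0,0,-10,-0.3,0,0,0,0,0,-15,-0.3],
)

```text
time: 19.6
tool_pos: [0.4743, 0.1745, 0.1676]
ee_rot: [3.14, -0.006, -3.033]
wrist_force: [0.8, -0.4, -0.3]
width: 0.0612
finger_force: 0.0
```

>>> move_arm(
  deltas=[0,0,0,5,0,-2,-0.3,0,0,0,10,0,-2,-0.3,0,0,0,10,0,-2,-0.3,0,0,0,10,0,-2,-0.3,0,0,0,10,0,-2,-0.3],
)

```text
time: 20.1
tool_pos: [0.3766, 0.164, 0.1873]
ee_rot: [3.14, -0.003, -3.034]
wrist_force: [-0.0, 0.1, 1.1]
width: 0.0609
finger_force: 0.0
```

```bash
python3 - <<'E'
from h import *
s=lid();save(s,"s3.png",(180,60,480,330),2)
P=bf(cloud(s)).reshape(-1,3);x,y,z=P.T
m=(abs(x)<.1)&(y>.02)&(y<.13)&(z>.022)&(z<.07);print(m.sum(),np.median(P[m],0),np.percentile(z[m],[5,50,95]),np.polyfit(x[m],z[m],1))
E
```

```text
20.1 [0.3766 0.164  0.1873] [ 3.1402 -0.0031 -3.0335] [-0.038   0.0648  1.061 ] 0.06090055193301085
lid 246 0.30601665278031354 1.4245307569985504
lid 305 0.30677287459076263 1.4291714124452968
lid 293 0.3050398494027573 1.4285164813989681
590 [-0.0179  0.0617  0.0371] [0.0251 0.0371 0.041 ] [0.02   0.0363]
```

View pics/s3.png

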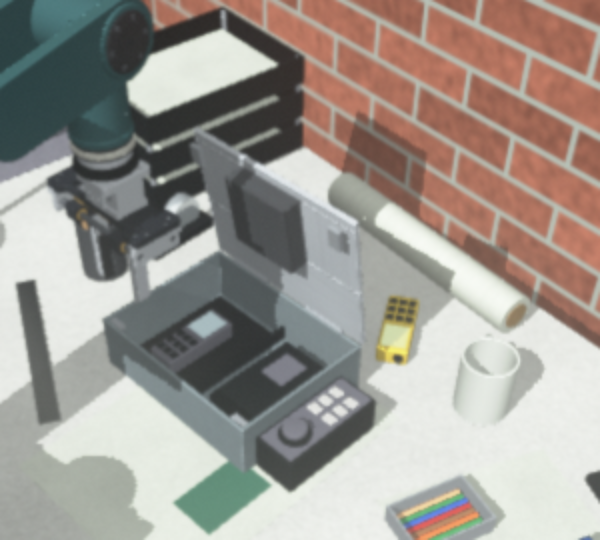

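The meter lies face up and level on the foam at (195,337), the lid stands at 1.43 rad, the key is up, and the arm is clear. I'll hand the job in.

```bash
python3 -c "
from bench import robot
print(robot.close_job())"
```

```text
the job is handed in; nothing more can be done
None
```

The job is handed in: the key was pressed to its click (5.4 N), the lid stands open at about 1.43 rad, the meter lies face up on the foam in the left bay, and the arm is clear; no verdict was returned.

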